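# Unlock the tool safe and put the guide bush away

### The job

Unlock the tool safe by its combination: turn the dial right (clockwise) to 8, then left to 2, then right to 5, stopping squarely on each mark for half a second and not overrunning 8 or 2. With the dial left on 5, slide the hatch fully open by its yellow lug, then stand the brass bush in the round pocket inside, flange down and right in, setting it down rather than dropping it. Leave the hatch open, let go of everything, and do not disturb the hammer, spanner, drill box or jar.

Things in the scene. Friction and masses are not known exactly. Their poses are not given: they have to be found in the camera images.
- safe: Low green steel tool safe fixed to the bench, 170 (x) by 320 (y) by 72 mm high. Origin on the bench; it runs from x = -85 to +85 and y = -155 to +165 mm, z up. A dark deck (top z = 72) with the dial covers y = -10 to +165 mm; the rest is a compartment under a sliding grey hatch: inside x = -80 to +80, y = -147 to -10 mm, black floor z = 20, side walls to z = 66, end wall to z = 60 mm.
- dial_centre (a point): On the dial's upright axis, on top of its aluminium disc (diameter 100 mm, top z = 83 mm), at x = 0, y = +78 mm of the safe; axes as the safe's. Nothing stands on the disc but the pin and a flat hub cap, diameter 24, 3 mm high.
- mark5 (a point): The mark for 5 on the fixed scale, 63 mm from the dial's axis, flat on the deck (safe's +x side). The scale has 11 marks 30 degrees apart for 0 to 10, counted clockwise seen from above: 0 is the wide red mark, 5 the wide yellow, 10 the wide blue, the others narrow white. From the axis, 5 lies towards the safe's +x, 2 towards its +y, 8 towards its -y.
- dial (a joint): Dial angle in rad, 0.5236 (30 degrees) per number: 0 at number 0, growing clockwise seen from above (turning right); 2 is 1.047, 5 is 2.618, 8 is 4.189. Stops at 0 and 5.236 (number 10); it cannot turn through the gap between 10 and 0. Friction 0.08 N m (2 to 3 N at the pin), no detents, no spring: it stays where it is left. It starts between numbers 3 and 6.3.
- pin (a point): Half-way up the dial's upright red crank pin: plain, round, diameter 12 mm, standing 34 mm up from the disc (z = 83 to 117 mm), 36 mm from the dial's axis. The pin and the red line under it are the pointer: the dial shows the number towards which the pin lies from the axis. It can be pushed round from either side. Axes turn with the dial.
- hatch (a joint): How far the hatch is slid open, in m: 0 shut (it starts within 0.006), 0.117 fully open at its stop. It slides towards the safe's +y, in under the dial deck. Friction 2.5 N; it stays where it is left.
- lug (a point): Centre of the hatch's yellow upright lug, a bar 64 mm long (safe's x), 10 mm thick (safe's y), standing 30 mm up from the hatch's flat top (z = 65.5 mm) to z = 95.5; this point z = 81.5 mm. Shut, it is at x = 0, y = -135 mm of the safe, the hatch going on 12 mm behind it; fully open at y = -18 mm, 3 mm short of the deck's edge. Axes as the safe's.
- pocket (a point): Centre of the bottom of the round pocket in the black floor: diameter 50, 8 mm deep, bottom z = 12 mm, at x = 0, y = -88.5 mm of the safe; axes as the safe's. Hidden until the hatch is open; then the clear opening reaches 58 mm to either side of it along the safe's y and 80 mm along its x.
- bush_mid (a point): Centre, half-way up, of the loose brass flanged guide bush: flange of diameter 44, 8 mm thick at the bottom, above it a plain round body of diameter 28; 48 mm high in all, about 0.2 kg. It starts standing on the bench on its flange. z is its axis, from the flange to the plain end.
- bush: The same bush: origin at the centre of the flange's underside, z along its axis away from the flange.
- hammer: Bystander: hammer with a wooden handle lying on the bench at the left of the safe, 260 mm long, 26 mm thick. Origin: middle of its length, underside.
- wrench: Bystander: steel spanner lying flat on the bench between robot and safe, 180 mm long, 8 mm thick. Origin: middle of its length, underside.
- drillbox: Bystander: blue block of drill bits, 50 by 80 by 35 mm with bits standing up to 20 mm higher. Origin: centre of its underside.
- jar: Bystander: closed grey jar with a red cap, diameter 60 mm, 110 mm high. Origin: centre of its underside.
Not all that is in view belongs to the job. Of the things that look like the bush, take the one that is farthest to the robot's right at the start.

How it is judged:
By the outcome, as a careful person would: the job done as asked, in the order asked, and still so for the second after the job is handed in, with the robot touching nothing.
It also fails if it takes over 67 s, if anything falls off the work surface, if the arm or the gripper's body presses on something with over 40 N, if the wrist force passes 120 N, or if a joint passes its speed limit or range.

### The arm

A 7-joint arm with a two-finger parallel gripper is mounted at the origin on the work surface. World frame = base frame: x ahead of the robot, y to its left, z up, the work surface at z = 0. Lengths are in m, angles in rad, forces in N, time in s.
With the tool pointing down it reaches from about 0.35 to 0.9 m from the base axis. Payload 8.1 kg.
Tool frame: the origin (TCP) lies between the finger pads; the fingertips stand 17 mm ahead of it and the grasp point (between the pads) lies 2 mm behind it; z points along the fingers, y is the direction in which the jaws open and shut (so a half turn about z gives the same grasp; the last joint's range is limited). The gripper opens to 85 mm and grips with 20 to 120 N. Pads are 22 mm wide; open, the fingers measure 114 mm over their backs; the gripper's body (76 mm by 85 mm) begins 54 mm behind the grasp point. The pads swing forward as they close: fully open they stand 13 mm farther back than shut.
Start: joints at [-1.293, 0.434, 0.025, 1.573, -0.012, 1.134, -0.075], TCP at [0.232, 0.58, 0.248] pointing down, gripper open.
Joint ranges: [-2.62, 2.62], [-0.44, 2.09], [-1.27, 1.32], [0.08, 2.57], [-1.32, 4.46], [0.12, 2], [-2.74, 2.74]. Speed limits (rad/s): [2.22, 2.22, 3.01, 3.01, 3.14, 3.14, 3.14].

### API

Orientations are given as a rotation vector (axis times angle).
In Python, from station import read_state, snapshot, close_job gives the robot as it stands.
- The arm moves only by the tool arm_command, never from a script. Its argument "rows" is one flat list of numbers, 7 for each row, row after row: the shift along the tool's x, y, z in mm, then the turn, a rotation vector about the tool's x, y, z in rad, then the gripper command: -1 is shut, 1 is fully open, values between are in proportion. In form: [x, y, z, rx, ry, rz, grip, x, y, z, rx, ry, rz, grip, ...]. A call has 1 to 8 rows; each row is the pose to reach, as a shift and turn from the pose commanded when the call began, along the tool's axes at that moment; what a row does not reach only later rows make up. A row lasts 1/8 s, in which the tool goes at most 62.5 mm and 10.7 degrees, less where a joint would pass 70% of its speed; a pose out of reach is approached as far as the arm can. A call with a gripper value outside its range is refused whole. The fingers move at their own pace and stop on an object; the grip force is fixed at half the most. Time passes only in rows, so rows that repeat a pose let the fingers close. It gives the time, the measured TCP pose, the force and the opening at its end, in the units of the state.
- read_state(): the state, without advancing time (a new reading comes with each control period).
- snapshot(name): name is "side" or "top"; returns a dict with "color" (420x560x3 uint8, red, green, blue), "K" (3x3 intrinsics, pixels), "cam_to_world" (4x4, takes a point from camera to world coordinates). Camera axes: x right, y down, z forward; pixel columns grow to the right and rows downward; lengths in m; the calibration is good to about 2 mm. A picture is of the moment at which its call begins. There is no depth.
- close_job(): hands the job in, once; it reports no verdict.
The state is a dict: "time": time; "joints": joint angles; "joint_velocities": joint speeds; "joint_torque": joint torques, N m; "tcp_pos": TCP position; "orientation": TCP orientation; "ft_force": force on the tool from outside, world axes, zero at the start; "torque": the same for the moment, N m; "gripper_width": opening from 0.0 (shut) to 1.0 (fully open).
Only numpy, scipy, OpenCV 4.12 (cv2) and the standard library are available. Lean on these libraries where they do the work, as an engineer would, in place of code of your own. Each camera call takes 0.05 s, during which the arm holds its last target. There are 200 camera calls.

## Working session

There is one attempt and no reset: what is moved stays moved. The work goes in short steps, Python scripts to look and compute and a tool call to move; the robot and the scene stay as the last step left them, time stands still between calls to the robot, and variables do not carry over. Pictures are saved under pics/ and viewed, about 8 in all and at most 12, crops included, and the job is handed in when it is done.

Besides the shell and the picture viewer there is one more tool, called after "Call:" as name(argument=value, ...), one argument or row to a line, values as JSON. arm_command: Moves the arm, as the interface text tells. Its arguments: {"type":"object","properties":{"rows":{"type":"array","items":{"type":"number"}}},"required":["rows"]}

```bash
mkdir -p pics
python3 - <<'E'
from station import *
import cv2,numpy as np
np.set_printoptions(precision=4,suppress=True)
s=read_state();print(s)
for n in("top","side"):
    d=snapshot(n);np.savez(f"{n}0.npz",**d);cv2.imwrite(f"pics/{n}0.png",cv2.resize(d["color"][:,:,::-1],(800,600),interpolation=cv2.INTER_CUBIC));print(d["K"],d["cam_to_world"])
E
```

```text
{'time': 0.0, 'joints': array([-1.2926,  0.4352,  0.025 ,  1.5741, -0.0116,  1.134 , -0.0751]), 'joint_velocities': array([-0.0019,  0.0009, -0.0003, -0.0014,  0.0001,  0.0002,  0.0021]), 'joint_torque': array([ -0.0007, -67.0474,   1.0248, -31.622 ,   0.0155,   0.0124,
        -0.    ]), 'tcp_pos': array([0.2322, 0.5798, 0.2475]), 'orientation': array([-0.5946, -3.0847,  0.0025]), 'ft_force': array([-0.3123,  0.185 ,  0.1253]), 'torque': array([-0.0143, -0.0102,  0.0348]), 'gripper_width': 0.997988807994011}
[[465.7257   0.     281.266 ]
 [  0.     465.7257 204.5562]
 [  0.       0.       1.    ]] [[ 0.0225 -0.9983  0.054   0.507 ]
 [-0.9997 -0.0223  0.0052  0.042 ]
 [-0.004  -0.0541 -0.9985  1.1701]
 [ 0.      0.      0.      1.    ]]
[[515.1461   0.     276.4787]
 [  0.     515.1461 205.6563]
 [  0.       0.       1.    ]] [[ 0.7139 -0.406   0.5705 -0.0942]
 [-0.6999 -0.4381  0.5641 -0.614 ]
 [ 0.0209 -0.802  -0.5969  0.7608]
 [ 0.      0.      0.      1.    ]]
```

View pics/top0.png

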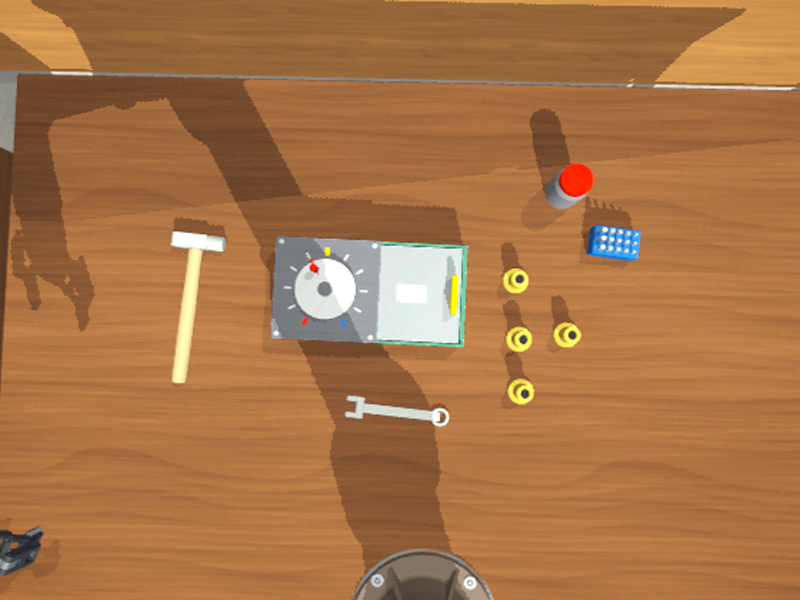

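View pics/side0.png

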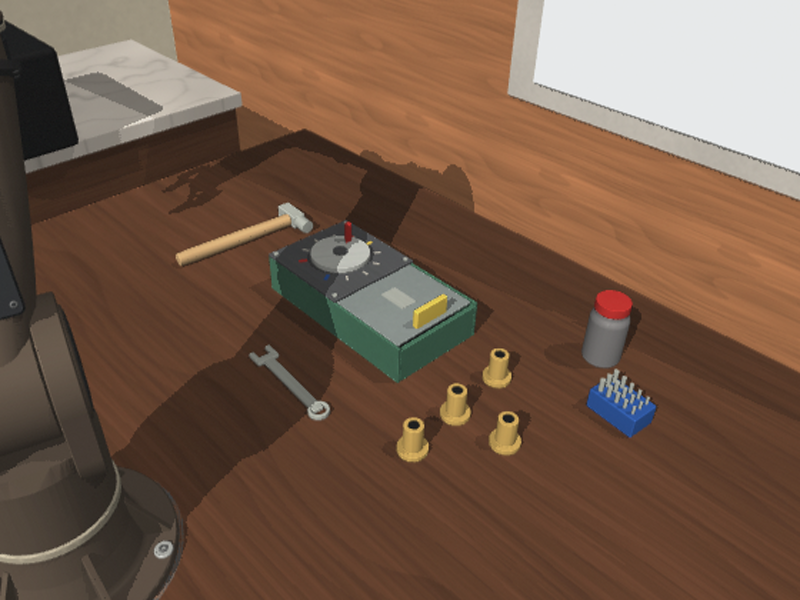

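Top view (800x600 scale) shows four bush look-alikes, at (516,280), (519,339), (521,391) and (567,335). The one farthest to the robot's right (-y, image right) is (567,335). The dial is at (325,288) with the pin at (314,268), and the lug is at (454,295). I'll check the choice in close crops.

Run:
```python
import cv2,numpy as np
t=np.load("top0.npz")["color"][:,:,::-1];s=np.load("side0.npz")["color"][:,:,::-1]
a=t[155:275,185:425];cv2.imwrite("pics/tc.png",cv2.resize(a,None,fx=10/3,fy=10/3,interpolation=cv2.INTER_CUBIC))
b=s[145:325,180:380];cv2.imwrite("pics/sc.png",cv2.resize(b,None,fx=10/3,fy=10/3,interpolation=cv2.INTER_CUBIC))
```

```text
(no output)
```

View pics/tc.png

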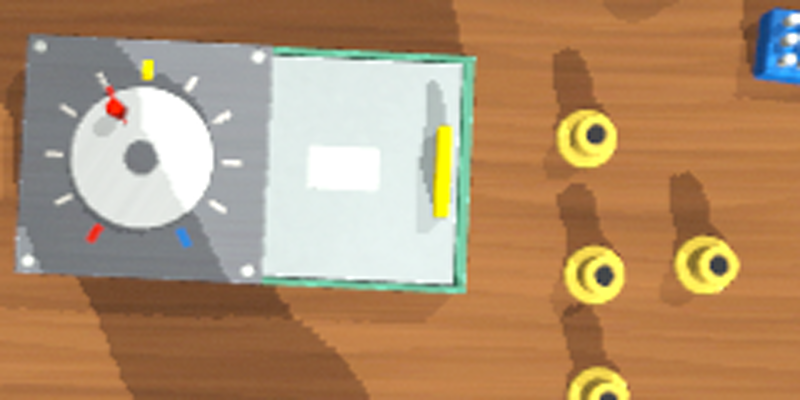

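View pics/sc.png

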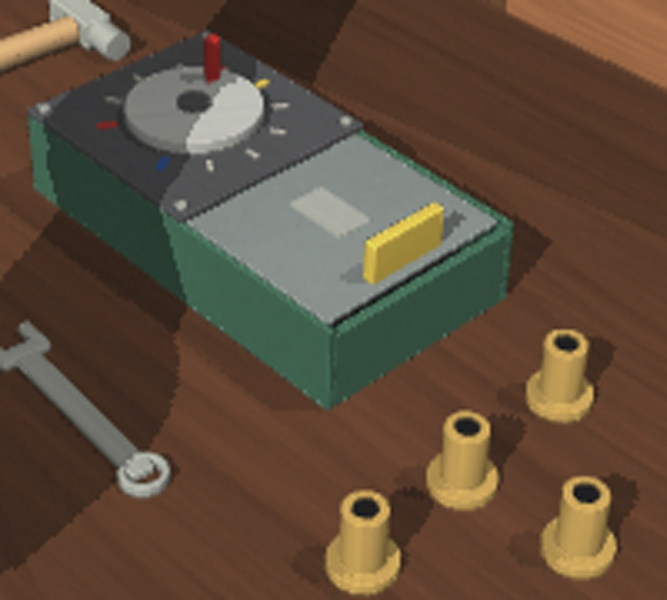

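```bash
cat > h.py <<'E'
import numpy as np,cv2
from scipy.spatial.transform import Rotation as R
np.set_printoptions(precision=4,suppress=True)
def cam(n):
    d=np.load(n+".npz");return d["K"],d["cam_to_world"]
def proj(c,P):
    K,T=c;q=(np.asarray(P)-T[:3,3])@T[:3,:3];return (q/q[...,2:])[...,:2]@K[:2,:2].T+K[:2,2]
def back(c,uv,z):
    K,T=c;r=T[:3,:3]@np.linalg.solve(K,[uv[0],uv[1],1]);return T[:3,3]+r*(z-T[2,3])/r[2]
E
python3 - <<'E'
from h import *
from scipy.optimize import least_squares
full=lambda p,o:(np.array(p)+.5)/(10/3)-.5+o
ang=lambda n:np.array([63*np.sin((n-2)*np.pi/6),78+63*np.cos((n-2)*np.pi/6),72])/1000
P={'TL':[.085,.165,.072],'BL':[-.085,.165,.072],'TR':[.085,-.01,.072],'BR':[-.085,-.01,.072],'hub':[0,.078,.086],
'm5':ang(5),'m0':ang(0),'m10':ang(10),'m2':ang(2),'m8':ang(8)}
obs={'top0':(dict(TL=(30,36),BL=(15,271),TR=(274,47),BR=(262,284),hub=(142,157),m5=(148,70),m0=(95,233),m10=(184,237),m2=(55,154),m8=(232,162)),[185,155]),
'side0':(dict(TL=(208,35),BL=(30,110),TR=(360,128),hub=(194,102),m5=(262,84),m0=(107,125),m10=(162,164)),[180,145])}
def W(p,X):c,s=np.cos(p[2]),np.sin(p[2]);X=np.array(X);return X@np.array([[c,s,0],[-s,c,0],[0,0,1]])+[p[0],p[1],0]
def res(p,ns):
    return np.concatenate([(proj(cam(n),W(p,[P[k] for k in obs[n][0]]))-[full(v,obs[n][1]) for v in obs[n][0].values()]).ravel() for n in ns])
for ns in(['top0'],['side0'],['top0','side0']):
    f=least_squares(res,[.55,.1,0],args=(ns,),loss='soft_l1');print(ns,f.x,np.abs(f.fun).round(1))
p=f.x
for n,px,z in(('top0',(116,107),.117),('side0',(212,38),.117),('side0',(212,78),.083)):
    w=back(cam(n),full(px,obs[n][1]),z);c,s=np.cos(p[2]),np.sin(p[2]);d=w[:2]-p[:2];l=np.array([c*d[0]+s*d[1],-s*d[0]+c*d[1]])-[0,.078]
    print('pin',w,np.hypot(*l),2+np.degrees(np.arctan2(l[0],l[1]))/30)
for n,px,z in(('top0',(717,266),.048),('top0',(707,265),.006),('side0',(587,492),.048),('side0',(579,543),.008)):
    print('bush',n,back(cam(n),full(px,obs[n][1]),z))
for n,px,z in(('top0',(443,171),.0955),('side0',(404,228),.0955)):
    w=back(cam(n),full(px,obs[n][1]),z);print('lug',w)
print(W(p,[[0,.078,.083],[0,-.135,.08],[0,-.018,.08],[0,-.0885,.012]]))
E
```

```text
['top0'] [ 0.5671  0.0961 -0.0266] [0.4 0.8 0.2 0.4 0.  0.5 0.1 0.2 0.1 0.1 0.3 0.  0.1 0.  0.1 0.2 0.1 0.
 0.2 0.2]
['side0'] [ 0.566   0.0954 -0.0365] [0.4 1.4 1.  0.3 1.4 0.5 0.  0.3 0.3 0.8 0.1 0.4 0.1 0.4]
['top0', 'side0'] [ 0.567   0.096  -0.0292] [0.2 0.9 0.2 0.3 0.2 0.4 0.1 0.3 0.1 0.1 0.4 0.  0.1 0.  0.1 0.2 0.2 0.1
 0.3 0.3 0.  1.6 1.1 0.2 1.3 0.8 0.  0.4 0.5 0.5 0.1 0.4 0.  0.3]
pin [0.6013 0.1888 0.117 ] 0.03530556764986638 4.117285038036451
pin [0.6022 0.1909 0.117 ] 0.03701671592528524 4.036659603510166
pin [0.6017 0.1913 0.083 ] 0.03675877219050481 4.008713274876574
bush top0 [ 0.5021 -0.2382  0.048 ]
bush top0 [ 0.5025 -0.2413  0.006 ]
bush side0 [ 0.5047 -0.2395  0.048 ]
bush side0 [ 0.5028 -0.2408  0.008 ]
lug [ 0.5638 -0.0362  0.0955]
lug [ 0.5613 -0.0393  0.0955]
[[ 0.5692  0.174   0.083 ]
 [ 0.563  -0.0389  0.08  ]
 [ 0.5664  0.078   0.08  ]
 [ 0.5644  0.0075  0.012 ]]
```

The chosen bush is the right-most one, at about (0.5025, -0.240), and both views agree. The top and side fits put the dial centre within 1 mm of each other at (0.569, 0.174), and the dial shows about 4.07. I plan to cage the pin between the jaws along the tangent and turn the tool with the dial.

```bash
cat >> h.py <<'E'
D=np.array([.5692,.174]);YAW=-.029
def S(x,y): c,s=np.cos(YAW),np.sin(YAW);return .567+c*x-s*y,.096+s*x+c*y
def pin(n,r=.036):
    a=np.pi/2-np.radians(30)*(n-2)+YAW;return D+r*np.array([np.cos(a),np.sin(a)]),np.degrees(a)
def rows(T,s=None):
    """T: (x,y,z,phi_deg,grip) targets, tool down; prints rows from the present pose"""
    from station import read_state
    s=s or read_state();R0=R.from_rotvec(s["orientation"])
    print("t",s["time"],"tcp",s["tcp_pos"],"phi",np.degrees(np.arctan2(*R0.as_matrix()[[1,0],1])),"j",s["joints"],"F",s["ft_force"],"w",s["gripper_width"]*85)
    for x,y,z,f,g in T:
        f=np.radians(f);Rt=R.from_matrix(np.array([[-np.sin(f),np.cos(f),0],[np.cos(f),np.sin(f),0],[0,0,-1]]))
        print(*(R0.inv().apply(np.array([x,y,z])-s["tcp_pos"])*1000).round(1),*(R0.inv()*Rt).as_rotvec().round(3),round(g,3),sep=", ",end=",\n")
E
python3 -c "
from h import *
(x,y),a=pin(4.07);print(x,y,a)
rows([(x,y,.22,a+90,-.06),(x,y,.108,a+90,-.06)])"
```

```text
0.6014906354315903 0.18991586828998436 26.238422394120605
t 0.1 tcp [0.2322 0.5798 0.2476] phi 68.17902588169636 j [-1.2926  0.4351  0.025   1.574  -0.0116  1.134  -0.0751] F [-0.3435  0.4375  0.0258] w 84.83017869482282
-487.8, -224.7, 28.0, -0.001, -0.0, -0.839, -0.06,
-487.8, -224.5, 140.0, -0.001, -0.0, -0.839, -0.06,
```

Call:
arm_command(
  rows=[-488,-225,28,0,0,-0.839,-0.06,-488,-225,28,0,0,-0.839,-0.06,-488,-225,28,0,0,-0.839,-0.06,-488,-225,28,0,0,-0.839,-0.06,-488,-225,28,0,0,-0.839,-0.06,-488,-225,28,0,0,-0.839,-0.06,-488,-225,28,0,0,-0.839,-0.06,-488,-225,28,0,0,-0.839,-0.06],
)

```text
time: 1.1
tcp_pos: [0.5733, 0.2195, 0.2222]
orientation: [0.713, -3.059, -0.0]
ft_force: [1.2, 0.6, 0.7]
gripper_width: 0.474
```

Call:
arm_command(
  rows=[0,0,0,0,0,0,-0.06,0,0,0,0,0,0,-0.06],
)

```text
time: 1.35
tcp_pos: [0.5717, 0.2213, 0.222]
orientation: [0.713, -3.059, -0.001]
ft_force: [-0.4, 0.9, 0.5]
gripper_width: 0.473
```

```bash
python3 -c "
from h import *
(x,y),a=pin(4.07)
rows([(x,y,.22,a+90,-.06),(x,y,.108,a+90,-.06)])"
```

```text
t 1.35 tcp [0.5717 0.2213 0.222 ] phi 116.22758633422384 j [-0.446   0.4384 -0.0145  1.635   0.0062  1.0693  1.5664] F [-0.3992  0.9288  0.4851] w 40.2333094518282
-12.8, -41.3, 2.0, 0.001, -0.001, -0.0, -0.06,
-12.9, -41.4, 114.0, 0.001, -0.001, -0.0, -0.06,
```

Call:
arm_command(
  rows=[-13,-41.5,2,0,0,0,-0.06,-13,-41.5,30,0,0,0,-0.06,-13,-41.5,60,0,0,0,-0.06,-13,-41.5,90,0,0,0,-0.06,-13,-41.5,114,0,0,0,-0.06,-13,-41.5,114,0,0,0,-0.06,-13,-41.5,114,0,0,0,-0.06],
)

```text
time: 2.22
tcp_pos: [0.6023, 0.191, 0.1096]
orientation: [-0.716, 3.058, 0.001]
ft_force: [0.7, 0.1, 0.5]
gripper_width: 0.465
```

Call:
arm_command(
  rows=[0,0,0,0,0,0,-0.64,0,0,0,0,0,0,-0.64,0,0,0,0,0,0,-0.64,0,0,0,0,0,0,-0.64],
)

```text
time: 2.72
tcp_pos: [0.6024, 0.1896, 0.1087]
orientation: [-0.713, 3.059, 0.0]
ft_force: [0.1, 0.4, -0.2]
gripper_width: 0.182
```

Run:
```python
from h import *
from station import *
for n in("top","side"):
    d=snapshot(n);np.savez(f"{n}1.npz",**d)
a=d["color"][125:245,170:370,::-1];cv2.imwrite("pics/s1.png",cv2.resize(a,None,fx=4,fy=4,interpolation=cv2.INTER_CUBIC))
rows([(*pin(n)[0],.108,pin(n)[1]+90,-.64) for n in np.linspace(4.07,8,14)])
```

```text
t 2.825 tcp [0.6023 0.1896 0.1086] phi 116.24345733273294 j [-0.3838  0.5819 -0.0086  1.7041  0.0062  0.8556  1.6338] F [ 0.5451 -0.2709 -0.9528] w 15.30636742525098
0.5, 0.6, 0.6, 0.0, -0.0, 0.0, -0.64,
1.0, -5.0, 0.6, 0.0, -0.0, 0.158, -0.64,
2.3, -10.6, 0.6, 0.0, -0.0, 0.317, -0.64,
4.5, -15.8, 0.6, 0.0, -0.0, 0.475, -0.64,
7.5, -20.7, 0.6, 0.0, -0.0, 0.633, -0.64,
11.2, -25.0, 0.6, 0.0, -0.0, 0.792, -0.64,
15.6, -28.6, 0.6, 0.0, -0.0, 0.95, -0.64,
20.5, -31.6, 0.6, -0.0, -0.0, 1.108, -0.64,
25.8, -33.7, 0.6, -0.0, -0.0, 1.266, -0.64,
31.3, -35.0, 0.6, -0.0, -0.0, 1.425, -0.64,
37.0, -35.4, 0.6, -0.0, -0.0, 1.583, -0.64,
42.7, -34.8, 0.6, -0.0, -0.0, 1.741, -0.64,
48.2, -33.4, 0.6, -0.0, -0.0, 1.9, -0.64,
53.4, -31.2, 0.6, -0.0, -0.0, 2.058, -0.64,
```

View pics/s1.png

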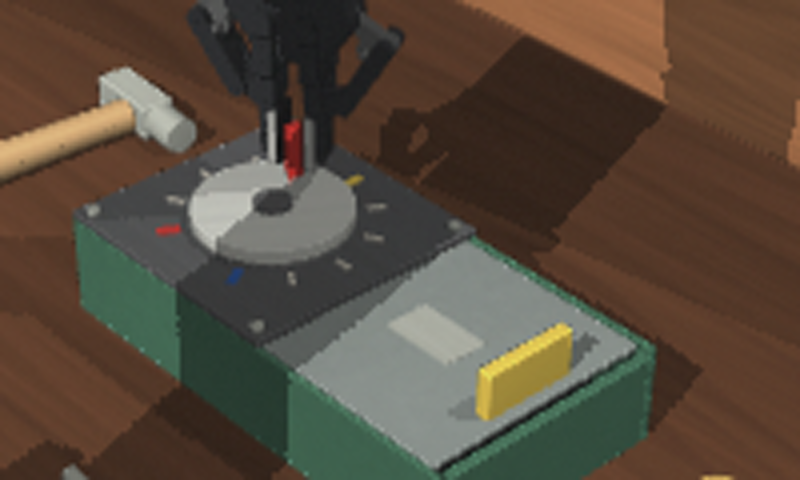

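The pin stands cleanly between the jaws at crop (292,150).

Call:
arm_command(
  rows=[1,-5,0.5,0,0,0.158,-0.64,2.3,-10.6,0.5,0,0,0.317,-0.64,4.5,-15.8,0.5,0,0,0.475,-0.64,7.5,-20.7,0.5,0,0,0.633,-0.64,11.2,-25,0.5,0,0,0.792,-0.64,15.6,-28.6,0.5,0,0,0.95,-0.64,15.6,-28.6,0.5,0,0,0.95,-0.64,15.6,-28.6,0.5,0,0,0.95,-0.64],
)

```text
time: 3.82
tcp_pos: [0.601, 0.1573, 0.1081]
orientation: [0.759, 3.048, 0.0]
ft_force: [1.0, -0.1, 1.2]
gripper_width: 0.181
```

Run:
```python
from h import *
rows([(*pin(n)[0],.108,pin(n)[1]+90,-.64) for n in [6.2,6.5,6.8,7.1,7.4,7.65,7.85,7.9]])
```

```text
t 3.825 tcp [0.601  0.1573 0.1081] phi 62.02407832566233 j [-0.5087  0.5751  0.2458  1.7477 -0.1786  0.8404  0.9012] F [ 1.0121 -0.0811  1.2053] w 15.408169409001344
0.4, -6.3, 0.1, 0.0, 0.0, 0.169, -0.64,
1.8, -11.7, 0.1, 0.0, 0.0, 0.326, -0.64,
4.1, -16.9, 0.1, 0.0, 0.0, 0.483, -0.64,
7.1, -21.7, 0.1, 0.0, 0.0, 0.64, -0.64,
10.8, -26.0, 0.1, 0.0, 0.0, 0.797, -0.64,
14.4, -29.0, 0.1, 0.0, 0.0, 0.928, -0.64,
17.5, -31.1, 0.1, 0.0, 0.0, 1.033, -0.64,
18.3, -31.6, 0.1, 0.0, 0.0, 1.059, -0.64,
```

Call:
arm_command(
  rows=[0.4,-6.3,0,0,0,0.169,-0.64,1.8,-11.7,0,0,0,0.326,-0.64,4.1,-16.9,0,0,0,0.483,-0.64,7.1,-21.7,0,0,0,0.64,-0.64,10.8,-26,0,0,0,0.797,-0.64,14.4,-29,0,0,0,0.928,-0.64,17.5,-31.1,0,0,0,1.033,-0.64,17.5,-31.1,0,0,0,1.033,-0.64],
)

```text
time: 4.82
tcp_pos: [0.5708, 0.1381, 0.108]
orientation: [2.166, 2.275, -0.0]
ft_force: [-0.1, 0.9, 1.0]
gripper_width: 0.179
```

Call:
arm_command(
  rows=[0,0,0,0,0,0,-0.64,0,0,0,0,0,0,-0.64],
)

```text
time: 5.08
tcp_pos: [0.5708, 0.1378, 0.108]
orientation: [-2.168, -2.273, 0.0]
ft_force: [0.6, 0.7, -0.4]
gripper_width: 0.179
```

Run:
```python
from h import *
from station import *
for n in("top","side"):
    d=snapshot(n);np.savez(f"{n}2.npz",**d)
a=d["color"][125:245,170:370,::-1];cv2.imwrite("pics/s2.png",cv2.resize(a,None,fx=4,fy=4,interpolation=cv2.INTER_CUBIC))
rows([(*pin(n)[0],.108,pin(n)[1]+90,-.64) for n in [7.85,8]])
```

```text
t 5.175 tcp [0.5708 0.1379 0.108 ] phi 2.684023999284 j [-0.6948  0.5667  0.5327  1.8524 -0.3804  0.8251  0.0785] F [-0.3103  0.3465 -0.2779] w 15.488405279527024
0.1, 0.2, -0.0, -0.0, -0.0, -0.003, -0.64,
0.3, -2.6, -0.0, -0.0, -0.0, 0.076, -0.64,
```

View pics/s2.png

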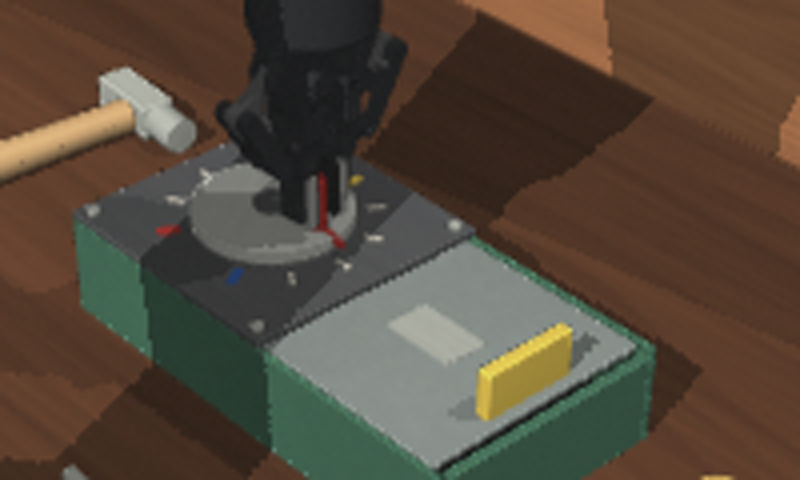

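```bash
cat >> h.py <<'E'
def num(c,px,z,org=(170,125),k=4):
    w=back(c,(np.array(px)+.5)/k-.5+org,z)[:2]-D;return 2+(90+np.degrees(YAW)-np.degrees(np.arctan2(w[1],w[0])))/30,np.hypot(*w)
E
python3 -c "
from h import *
c=cam('side2')
print('tip',num(c,(342,245),.0835),'base',num(c,(324,228),.0835))
for p,n in(((347,265),8),((375,238),7),((377,207),6),((291,277),9),((235,274),10),((168,231),0)):print(n,num(c,p,.072))
"
```

```text
tip (np.float64(7.899615853162726), np.float64(0.05942836215188483)) base (np.float64(7.67695901042751), np.float64(0.03968327581636734))
8 (np.float64(7.916523077952533), np.float64(0.06415027500930708))
7 (np.float64(6.93644873232765), np.float64(0.06354350684082204))
6 (np.float64(5.926117025097255), np.float64(0.06399350504715223))
9 (np.float64(8.98323371581397), np.float64(0.0597394482099572))
10 (np.float64(10.039575582609542), np.float64(0.059136271737617915))
0 (np.float64(0.02283169920770356), np.float64(0.06301117146601687))
```

Call:
arm_command(
  rows=[0.3,-1.5,0,0,0,0.04,-0.64,0.3,-2.6,0,0,0,0.076,-0.64,0.3,-2.6,0,0,0,0.076,-0.7,0.3,-2.6,0,0,0,0.076,-0.76,0.3,-2.6,0,0,0,0.076,-0.76],
)

```text
time: 5.8
tcp_pos: [0.5684, 0.1378, 0.1082]
orientation: [2.254, 2.187, 0.0]
ft_force: [1.8, -2.6, 0.9]
gripper_width: 0.13
```

Run:
```python
from h import *
from station import *
for n in("side",):
    d=snapshot(n);np.savez(f"{n}3.npz",**d)
a=d["color"][165:225,200:280,::-1];cv2.imwrite("pics/s3.png",cv2.resize(a,None,fx=10,fy=10,interpolation=cv2.INTER_CUBIC))
rows([(*pin(n)[0],.108,pin(n)[1]+90,-.64) for n in [8]])
```

```text
t 5.85 tcp [0.5683 0.1378 0.1082] phi -1.731370398226755 j [-0.712   0.5673  0.5552  1.8599 -0.3955  0.8253  0.0157] F [ 2.1689 -2.5744  1.7858] w 10.866325634779132
0.2, -0.2, 0.2, 0.0, 0.0, -0.001, -0.64,
```

View pics/s3.png

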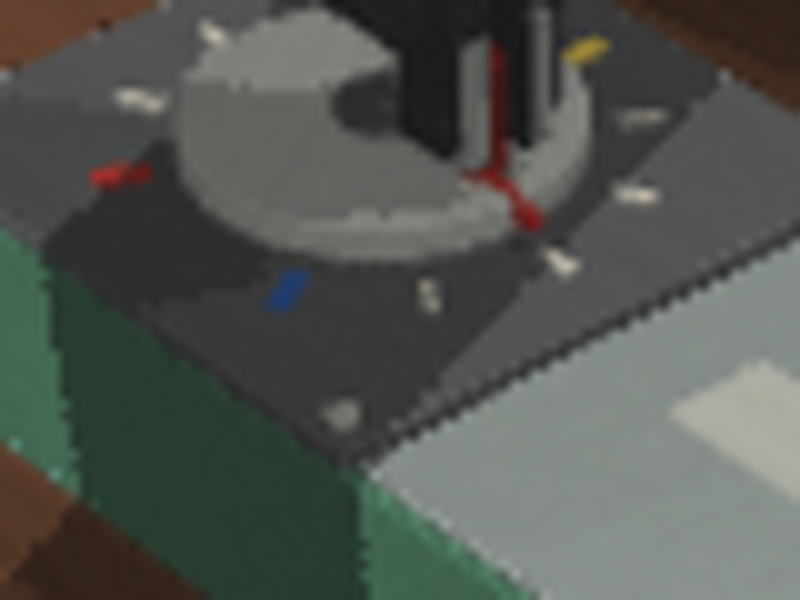

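```bash
python3 -c "
from h import *
c=cam('side3');o=(200,165)
for p,z in(((528,218),.083),((515,200),.083),((478,178),.083),((375,100),.086),((562,262),.072),((636,193),.072),((429,296),.072)):print(p,num(c,p,z,o,10))
"
```

```text
(528, 218) (np.float64(8.085846775427063), np.float64(0.0561033207605418))
(515, 200) (np.float64(7.99966076599735), np.float64(0.04845328983837543))
(478, 178) (np.float64(8.031595429111082), np.float64(0.03583692168781001))
(375, 100) (np.float64(1.5181554491787055), np.float64(0.002192915608167642))
(562, 262) (np.float64(7.937954845246147), np.float64(0.06278502079083534))
(636, 193) (np.float64(6.907420779950276), np.float64(0.06271198388094631))
(429, 296) (np.float64(8.984036184292), np.float64(0.06085131190698998))
```

Call:
arm_command(
  rows=[0,0,0,0,0,0,-0.76,0,0,0,0,0,0,-0.76,0,0,0,0,0,0,-0.76,0,0,0,0,0,0,-0.76,0,0,0,0,0,0,-0.76,0,0,0,0,0,0,-0.64,0,0,0,0,0,0,-0.64],
)

```text
time: 6.72
tcp_pos: [0.5673, 0.1391, 0.1075]
orientation: [-2.252, -2.188, 0.001]
ft_force: [0.1, -0.2, 0.4]
gripper_width: 0.182
```

Run:
```python
from h import *
rows([(*pin(n)[0],.108,min(pin(n)[1]+90,168),-.64) for n in [7.7,7.4,7.1,6.8,6.5,6.2]])
```

```text
t 6.725 tcp [0.5673 0.1391 0.1075] phi -1.6594904223717124 j [-0.7127  0.5678  0.5535  1.8605 -0.3963  0.8258  0.0155] F [ 0.0771 -0.1858  0.3781] w 15.449870145843612
-0.7, 6.6, -0.5, -0.002, -0.001, -0.157, -0.64,
0.7, 12.1, -0.5, -0.002, -0.001, -0.314, -0.64,
2.8, 17.3, -0.5, -0.002, -0.001, -0.471, -0.64,
5.8, 22.1, -0.5, -0.002, -0.001, -0.628, -0.64,
9.4, 26.4, -0.5, -0.001, -0.001, -0.785, -0.64,
13.7, 30.1, -0.5, -0.001, -0.001, -0.942, -0.64,
```

Call:
arm_command(
  rows=[-0.7,6.6,-0.5,0,0,-0.157,-0.64,0.7,12.1,-0.5,0,0,-0.314,-0.64,2.8,17.3,-0.5,0,0,-0.471,-0.64,5.8,22.1,-0.5,0,0,-0.628,-0.64,9.4,26.4,-0.5,0,0,-0.785,-0.64,13.7,30.1,-0.5,0,0,-0.942,-0.64,13.7,30.1,-0.5,0,0,-0.942,-0.64,13.7,30.1,-0.5,0,0,-0.942,-0.64],
)

```text
time: 7.72
tcp_pos: [0.5985, 0.1511, 0.1084]
orientation: [-1.021, -2.971, -0.0]
ft_force: [-0.3, -0.0, -0.2]
gripper_width: 0.181
```

Run:
```python
from h import *
rows([(*pin(n)[0],.108,min(pin(n)[1]+90,168),-.64) for n in [5.9,5.6,5.3,5,4.7,4.4]])
```

```text
t 7.725 tcp [0.5985 0.1511 0.1084] phi 52.05928983365535 j [-0.5311  0.5731  0.2906  1.7604 -0.2109  0.8387  0.7659] F [-0.2702 -0.046  -0.2232] w 15.371611567349701
1.7, 5.8, 0.4, 0.0, -0.0, -0.162, -0.64,
3.0, 11.3, 0.4, 0.0, -0.0, -0.319, -0.64,
5.2, 16.5, 0.4, 0.0, -0.0, -0.476, -0.64,
8.2, 21.3, 0.4, 0.0, -0.0, -0.633, -0.64,
11.9, 25.6, 0.4, 0.0, -0.0, -0.79, -0.64,
16.2, 29.3, 0.4, 0.0, -0.0, -0.947, -0.64,
```

Call:
arm_command(
  rows=[1.7,5.8,0.4,0,0,-0.162,-0.64,3,11.3,0.4,0,0,-0.319,-0.64,5.2,16.5,0.4,0,0,-0.476,-0.64,8.2,21.3,0.4,0,0,-0.633,-0.64,11.9,25.6,0.4,0,0,-0.79,-0.64,16.2,29.3,0.4,0,0,-0.947,-0.64,16.2,29.3,0.4,0,0,-0.947,-0.64,16.2,29.3,0.4,0,0,-0.947,-0.64],
)

```text
time: 8.72
tcp_pos: [0.604, 0.1837, 0.1082]
orientation: [-0.443, 3.11, -0.0]
ft_force: [1.2, -0.8, 0.5]
gripper_width: 0.178
```

Run:
```python
from h import *
rows([(*pin(n)[0],.108,min(pin(n)[1]+90,168),-.64) for n in [4.1,3.8,3.5,3.2,2.9,2.6,2.4]])
```

```text
t 8.725 tcp [0.604  0.1837 0.1082] phi 106.2321236403924 j [-0.4032  0.5815  0.0345  1.7077 -0.025   0.8527  1.4961] F [ 1.163  -0.785   0.4774] w 15.14470641215096
0.5, 6.1, 0.2, -0.0, 0.0, -0.159, -0.64,
1.9, 11.6, 0.2, -0.0, 0.0, -0.316, -0.64,
4.0, 16.8, 0.2, -0.0, 0.0, -0.473, -0.64,
7.0, 21.6, 0.2, -0.0, 0.0, -0.63, -0.64,
10.7, 25.9, 0.2, -0.0, 0.0, -0.787, -0.64,
15.0, 29.6, 0.2, -0.0, 0.0, -0.944, -0.64,
18.1, 31.6, 0.2, -0.0, 0.0, -1.049, -0.64,
```

Call:
arm_command(
  rows=[0.5,6.1,0.2,0,0,-0.159,-0.64,1.9,11.6,0.2,0,0,-0.316,-0.64,4,16.8,0.2,0,0,-0.473,-0.64,7,21.6,0.2,0,0,-0.63,-0.64,10.7,25.9,0.2,0,0,-0.787,-0.64,15,29.6,0.2,0,0,-0.944,-0.64,15,29.6,0.2,0,0,-0.944,-0.64,15,29.6,0.2,0,0,-0.944,-0.64],
)

```text
time: 9.72
tcp_pos: [0.5807, 0.2082, 0.1078]
orientation: [1.809, -2.568, -0.001]
ft_force: [1.0, 0.2, 0.2]
gripper_width: 0.182
```

Run:
```python
from h import *
rows([(*pin(n)[0],.108,min(pin(n)[1]+90,168),-.64) for n in [2.6,2.4,2.2,2.1,2]])
```

```text
t 9.725 tcp [0.5807 0.2082 0.1078] phi 160.32479888960572 j [-0.2813  0.5762 -0.2188  1.7289  0.157   0.8544  2.229 ] F [1.0399 0.2355 0.2097] w 15.427863755632401
0.0, -0.7, -0.2, 0.001, -0.0, -0.0, -0.64,
0.2, 3.1, -0.2, 0.001, -0.0, -0.105, -0.64,
0.8, 6.8, -0.2, 0.001, -0.0, -0.134, -0.64,
1.3, 8.7, -0.2, 0.001, -0.0, -0.134, -0.64,
1.8, 10.5, -0.2, 0.001, -0.0, -0.134, -0.64,
```

Run:
```python
from h import *
rows([(*pin(n)[0],.108,pin(n)[1]+90,-.64) for n in [2.4,2.25,2.1,2]])
```

```text
t 9.725 tcp [0.5807 0.2082 0.1078] phi 160.32479888960572 j [-0.2813  0.5762 -0.2188  1.7289  0.157   0.8544  2.229 ] F [1.0399 0.2355 0.2097] w 15.427863755632401
0.2, 3.1, -0.2, 0.001, -0.0, -0.105, -0.64,
0.6, 5.9, -0.2, 0.001, -0.0, -0.183, -0.64,
1.3, 8.7, -0.2, 0.001, -0.0, -0.262, -0.64,
1.8, 10.5, -0.2, 0.001, -0.0, -0.314, -0.64,
```

Call:
arm_command(
  rows=[0.2,3.1,-0.2,0,0,-0.105,-0.64,0.6,5.9,-0.2,0,0,-0.183,-0.64,1.3,8.7,-0.2,0,0,-0.262,-0.64,1.3,8.7,-0.2,0,0,-0.262,-0.64,1.3,8.7,-0.2,0,0,-0.262,-0.64],
)

```text
time: 10.35
tcp_pos: [0.5724, 0.2097, 0.108]
orientation: [2.131, -2.308, -0.0]
ft_force: [2.0, -0.2, -1.6]
gripper_width: 0.178
```

Run:
```python
from h import *
rows([(*pin(n)[0],.108,pin(n)[1]+90,-.64) for n in [2.1,2]])
```

```text
t 10.35 tcp [0.5724 0.2097 0.108 ] phi 175.4229915486622 j [-0.2405  0.5737 -0.2889  1.7437  0.2065  0.8543  2.4398] F [ 2.0085 -0.172  -1.5788] w 15.1332007086329
-0.2, 0.2, 0.0, 0.0, -0.0, 0.001, -0.64,
-0.1, 2.1, 0.0, 0.0, -0.0, -0.051, -0.64,
```

Call:
arm_command(
  rows=[-0.1,1.2,0,0,0,-0.025,-0.64,-0.1,2.1,0,0,0,-0.051,-0.64,-0.1,2.1,0,0,0,-0.051,-0.7,-0.1,2.1,0,0,0,-0.051,-0.76,-0.1,2.1,0,0,0,-0.051,-0.76],
)

```text
time: 10.98
tcp_pos: [0.5704, 0.2101, 0.1083]
orientation: [-2.192, 2.25, 0.0]
ft_force: [2.3, -0.8, 1.4]
gripper_width: 0.126
```

Run:
```python
from h import *
from station import *
for n in("top","side",):
    d=snapshot(n);np.savez(f"{n}4.npz",**d)
    r,c=(165,200) if n=="side" else (160,185)
    cv2.imwrite(f"pics/{n}4.png",cv2.resize(d["color"][r:r+60,c:c+80,::-1],None,fx=10 if n=="side" else 6,fy=10 if n=="side" else 6,interpolation=cv2.INTER_CUBIC))
rows([(*pin(n)[0],.108,pin(n)[1]+90,-.64) for n in [2]])
```

```text
t 11.075 tcp [0.5704 0.2101 0.1083] phi 178.5236519432007 j [-0.2321  0.5727 -0.3035  1.7477  0.2165  0.8539  2.4828] F [ 2.5954 -0.9312  0.7443] w 10.574325908929076
0.1, 0.1, 0.3, -0.0, 0.0, 0.003, -0.64,
```

View pics/side4.png

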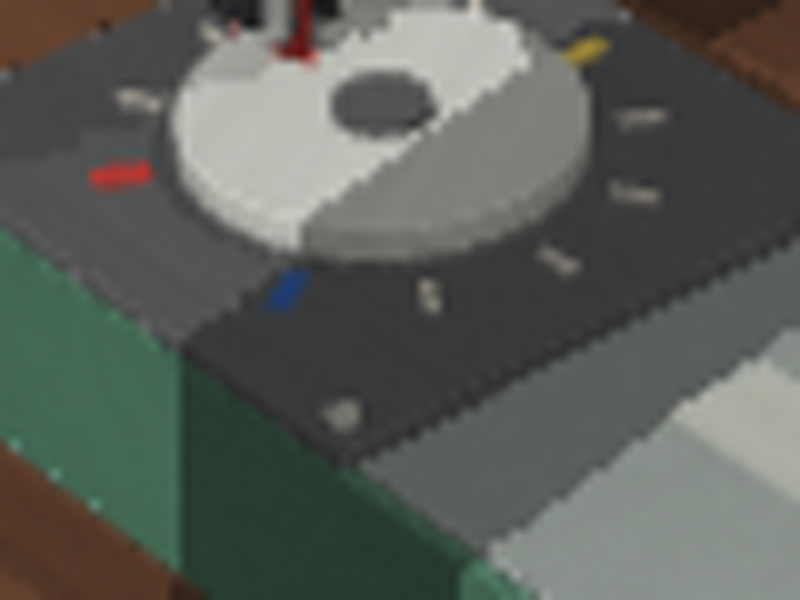

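Call:
arm_command(
  rows=[0,0,0,0,0,0,-0.76,0,0,0,0,0,0,-0.76,0,0,0,0,0,0,-0.76,0,0,0,0,0,0,-0.76,0,0,0,0,0,0,-0.76],
)

```text
time: 11.7
tcp_pos: [0.5703, 0.2101, 0.1082]
orientation: [-2.193, 2.25, -0.0]
ft_force: [1.8, -0.6, 2.4]
gripper_width: 0.127
```

```bash
python3 -c "
from h import *
c=cam('side4');o=(200,165)
for p,z in(((297,55),.083),((214,30),.072),((138,99),.072),((120,174),.072),((383,103),.086)):print(p,num(c,p,z,o,10))
"
```

```text
(297, 55) (np.float64(2.0359742280891506), np.float64(0.03345226055685506))
(214, 30) (np.float64(2.073339358015684), np.float64(0.06950182403147322))
(138, 99) (np.float64(1.0635856128073171), np.float64(0.06445622082503866))
(120, 174) (np.float64(0.07816428809335041), np.float64(0.0630133699840808))
(383, 103) (np.float64(7.118068570524104), np.float64(0.00014356132495488101))
```

The dial reads 2.04 against a mark at 2.07, so it is on 2. Holding is done, so I turn right to 5.

Call:
arm_command(
  rows=[0,0,0,0,0,0,-0.64,0,0,0,0,0,0,-0.64],
)

```text
time: 11.95
tcp_pos: [0.5698, 0.2101, 0.1078]
orientation: [2.192, -2.249, -0.001]
ft_force: [-0.7, 0.3, 0.2]
gripper_width: 0.18
```

Run:
```python
from h import *
rows([(*pin(n)[0],.108,pin(n)[1]+90,-.64) for n in [2.3,2.6,2.9,3.2,3.5,3.8]])
```

```text
t 11.95 tcp [0.5698 0.2101 0.1078] phi 178.5447340771952 j [-0.2322  0.5731 -0.3038  1.7484  0.2164  0.854   2.4829] F [-0.6965  0.2575  0.158 ] w 15.338366627527279
0.6, -6.1, -0.2, 0.001, -0.0, 0.161, -0.64,
1.9, -11.6, -0.2, 0.001, -0.0, 0.318, -0.64,
4.1, -16.8, -0.2, 0.001, -0.0, 0.475, -0.64,
7.1, -21.6, -0.2, 0.001, -0.0, 0.632, -0.64,
10.8, -25.9, -0.2, 0.001, -0.001, 0.789, -0.64,
15.1, -29.6, -0.2, 0.001, -0.001, 0.946, -0.64,
```

Call:
arm_command(
  rows=[0.6,-6.1,-0.2,0,0,0.161,-0.64,1.9,-11.6,-0.2,0,0,0.318,-0.64,4.1,-16.8,-0.2,0,0,0.475,-0.64,7.1,-21.6,-0.2,0,0,0.632,-0.64,10.8,-25.9,-0.2,0,0,0.789,-0.64,15.1,-29.6,-0.2,0,0,0.946,-0.64,15.1,-29.6,-0.2,0,0,0.946,-0.64,15.1,-29.6,-0.2,0,0,0.946,-0.64],
)

```text
time: 12.95
tcp_pos: [0.5993, 0.1944, 0.1082]
orientation: [0.933, -3.0, -0.0]
ft_force: [-0.5, 1.9, 0.0]
gripper_width: 0.18
```

Run:
```python
from h import *
rows([(*pin(n)[0],.108,pin(n)[1]+90,-.64) for n in [4.1,4.4,4.7,4.9]])
```

```text
t 12.95 tcp [0.5993 0.1944 0.1082] phi 124.53847264619604 j [-0.3635  0.5818 -0.0519  1.705   0.0376  0.8559  1.7421] F [-0.498   1.943   0.0011] w 15.33116101028959
0.8, -5.6, 0.2, 0.0, -0.0, 0.161, -0.64,
2.1, -11.1, 0.2, 0.0, -0.0, 0.318, -0.64,
4.3, -16.3, 0.2, 0.0, -0.0, 0.475, -0.64,
6.2, -19.5, 0.2, 0.0, -0.0, 0.579, -0.64,
```

Call:
arm_command(
  rows=[0.8,-5.6,0.2,0,0,0.161,-0.64,2.1,-11.1,0.2,0,0,0.318,-0.64,4.3,-16.3,0.2,0,0,0.475,-0.64,6.2,-19.5,0.2,0,0,0.579,-0.64,6.2,-19.5,0.2,0,0,0.579,-0.64,6.2,-19.5,0.2,0,0,0.579,-0.64],
)

```text
time: 13.7
tcp_pos: [0.6053, 0.1749, 0.1082]
orientation: [-0.038, 3.141, 0.0]
ft_force: [-0.4, 1.0, 0.8]
gripper_width: 0.178
```

Run:
```python
from h import *
rows([(*pin(n)[0],.108,pin(n)[1]+90,-.64) for n in [4.9,5]])
```

```text
t 13.7 tcp [0.6053 0.1749 0.1082] phi 91.37083216115285 j [-0.4351  0.5804  0.1026  1.7151 -0.0751  0.8497  1.2951] F [-0.4427  0.9754  0.8456] w 15.117796002512966
0.2, -0.1, 0.2, 0.0, 0.0, 0.001, -0.64,
0.2, -2.0, 0.2, 0.0, 0.0, 0.053, -0.64,
```

Call:
arm_command(
  rows=[0.2,-1,0.2,0,0,0.03,-0.64,0.2,-2,0.2,0,0,0.053,-0.64,0.2,-2,0.2,0,0,0.053,-0.7,0.2,-2,0.2,0,0,0.053,-0.76,0.2,-2,0.2,0,0,0.053,-0.76,0.2,-2,0.2,0,0,0.053,-0.76,0.2,-2,0.2,0,0,0.053,-0.76,0.2,-2,0.2,0,0,0.053,-0.76],
)

```text
time: 14.7
tcp_pos: [0.6056, 0.1727, 0.1082]
orientation: [0.052, 3.14, 0.0]
ft_force: [1.8, 2.6, 4.2]
gripper_width: 0.125
```

Call:
arm_command(
  rows=[0,0,0,0,0,0,-0.76,0,0,0,0,0,0,-0.76,0,0,0,0,0,0,-0.5,0,0,0,0,0,0,-0.06,0,0,-30,0,0,0,-0.06,0,0,-62,0,0,0,-0.06,0,0,-62,0,0,0,-0.06],
)

```text
time: 15.58
tcp_pos: [0.6063, 0.1726, 0.1721]
orientation: [0.052, 3.138, 0.002]
ft_force: [-0.4, -1.0, -0.7]
gripper_width: 0.472
```

Run:
```python
from h import *
f=90+np.degrees(YAW)
rows([(.5635,-.0375,.17,f,-.06),(.5635,-.0375,.098,f,-.06)])
```

```text
t 15.575 tcp [0.6063 0.1726 0.1721] phi 88.0964478077074 j [-0.4508  0.5087  0.1304  1.6608 -0.0764  0.9737  1.2437] F [-0.4419 -1.0009 -0.7308] w 40.078629023725235
35.8, -211.4, 1.7, 0.001, 0.003, -0.004, -0.06,
36.0, -211.4, 73.7, 0.001, 0.003, -0.004, -0.06,
```

Call:
arm_command(
  rows=[9,-53,1.7,0,0,0,-0.06,18,-106,1.7,0,0,0,-0.06,27,-159,1.7,0,0,0,-0.06,36,-211,1.7,0,0,0,-0.06,36,-211,1.7,0,0,0,-0.06,36,-211,30,0,0,0,-0.06,36,-211,55,0,0,0,-0.06,36,-211,60,0,0,0,-0.06],
)

```text
time: 16.58
tcp_pos: [0.5607, -0.0363, 0.1078]
orientation: [-0.05, -3.137, -0.0]
ft_force: [1.1, 0.6, -0.1]
gripper_width: 0.469
```

Run:
```python
from h import *
from station import *
for n in("top","side",):
    d=snapshot(n);np.savez(f"{n}5.npz",**d)
cv2.imwrite(f"pics/side5.png",cv2.resize(d["color"][150:270,190:350,::-1],None,fx=5,fy=5,interpolation=cv2.INTER_CUBIC))
f=90+np.degrees(YAW)
rows([(.5635,-.0375,.11,f,-.06),(.5635,-.0375,.098,f,-.06)])
```

```text
t 16.675 tcp [ 0.5618 -0.0365  0.1093] phi 88.15442851733454 j [-0.1327  0.4904  0.142   1.8874 -0.0958  0.772   1.6001] F [-0.746  -0.5439  0.1996] w 39.8683114017518
-1.7, -0.9, -0.7, 0.0, -0.002, -0.003, -0.06,
-1.7, -0.9, 11.3, 0.0, -0.002, -0.003, -0.06,
```

View pics/side5.png

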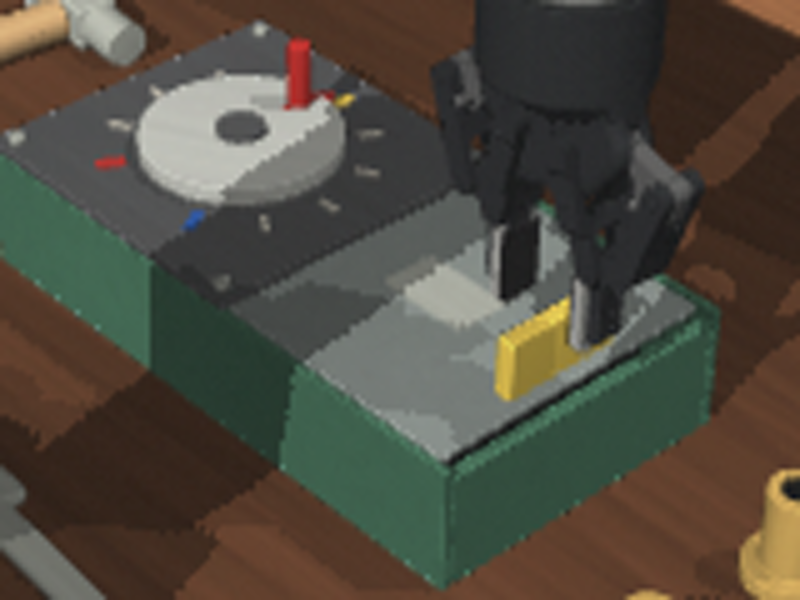

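The pin at (300,90) and its line point at the yellow mark (345,100), so the dial is on 5. The lug at (535,350) stands between the fingers. Next I close to a cage, then push.

Call:
arm_command(
  rows=[-1,-1,6,0,0,0,-0.06,-1,-1,11,0,0,0,-0.06,-1,-1,11,0,0,0,-0.62,-1,-1,11,0,0,0,-0.62,-1,-1,11,0,0,0,-0.62,-1,-1,11,0,0,0,-0.62],
)

```text
time: 17.42
tcp_pos: [0.5633, -0.0381, 0.0991]
orientation: [0.052, 3.141, 0.0]
ft_force: [-0.1, 0.1, 0.0]
gripper_width: 0.193
```

Run:
```python
from h import *
f=90+np.degrees(YAW)
rows([(*S(0,y),.098,f,-.62) for y in (-.12,-.1,-.06,-.03,-.018,-.015)])
```

```text
t 17.425 tcp [ 0.5633 -0.0381  0.0991] phi 88.11514831548605 j [-0.1277  0.5057  0.1394  1.8931 -0.0991  0.7491  1.6051] F [-0.0658  0.1003  0.0436] w 16.369140554583687
0.3, 14.2, 1.1, 0.0, 0.0, -0.004, -0.62,
0.4, 34.2, 1.1, 0.0, 0.0, -0.004, -0.62,
0.5, 74.2, 1.1, 0.0, 0.0, -0.004, -0.62,
0.6, 104.2, 1.1, 0.0, 0.0, -0.004, -0.62,
0.7, 116.2, 1.1, 0.0, 0.0, -0.004, -0.62,
0.7, 119.2, 1.1, 0.0, 0.0, -0.004, -0.62,
```

Call:
arm_command(
  rows=[0.3,10,1,0,0,0,-0.62,0.4,26,1,0,0,0,-0.62,0.4,46,1,0,0,0,-0.62,0.5,66,1,0,0,0,-0.62,0.5,86,1,0,0,0,-0.62,0.6,102,1,0,0,0,-0.62,0.6,110,1,0,0,0,-0.62,0.6,116,1,0,0,0,-0.62],
)

```text
time: 18.42
tcp_pos: [0.5662, 0.0781, 0.0978]
orientation: [-0.051, -3.141, 0.0]
ft_force: [-1.2, -3.0, 1.7]
gripper_width: 0.19
```

Call:
arm_command(
  rows=[0,1.5,0,0,0,0,-0.62,0,3,0,0,0,0,-0.62,0,3,0,0,0,0,-0.62,0,3,0,0,0,0,-0.62],
)

```text
time: 18.92
tcp_pos: [0.5663, 0.0805, 0.0978]
orientation: [-0.052, -3.141, 0.0]
ft_force: [-1.6, -2.6, -0.5]
gripper_width: 0.19
```

Call:
arm_command(
  rows=[0,1,0,0,0,0,-0.62,0,2,0,0,0,0,-0.62,0,2,0,0,0,0,-0.62],
)

```text
time: 19.3
tcp_pos: [0.5664, 0.0816, 0.0978]
orientation: [-0.053, -3.141, 0.002]
ft_force: [-2.2, -5.8, 0.8]
gripper_width: 0.19
```

Call:
arm_command(
  rows=[0,1,0,0,0,0,-0.62,0,2,0,0,0,0,-0.62,0,2,0,0,0,0,-0.62],
)

```text
time: 19.68
tcp_pos: [0.5664, 0.0817, 0.0978]
orientation: [-0.055, -3.14, 0.005]
ft_force: [-2.9, -11.2, 1.8]
gripper_width: 0.188
```

Call:
arm_command(
  rows=[0,-3,0,0,0,0,-0.62,0,-5.5,0,0,0,0,-0.62,0,-5.5,0,0,0,0,-0.4,0,-5.5,0,0,0,0,-0.3,0,-5.5,-30,0,0,0,-0.3,0,-5.5,-70,0,0,0,-0.3,0,-5.5,-90,0,0,0,-0.3,0,-5.5,-90,0,0,0,-0.3],
)

```text
time: 20.68
tcp_pos: [0.5676, 0.0799, 0.1896]
orientation: [0.051, 3.138, 0.002]
ft_force: [-0.1, -0.1, -0.1]
gripper_width: 0.348
```

Run:
```python
from h import *
rows([(.503,-.240,.19,0,.4)])
```

```text
t 20.675 tcp [0.5676 0.0799 0.1896] phi 88.13736091675617 j [-0.3489  0.4042  0.1582  1.7893 -0.0767  0.9504  1.3795] F [-0.1107 -0.0977 -0.1171] w 29.571448702384167
54.2, -321.8, -1.0, 0.004, 0.002, 1.538, 0.4,
```

Call:
arm_command(
  rows=[54,-322,-1,0,0,1.538,0.4,54,-322,-1,0,0,1.538,0.4,54,-322,-1,0,0,1.538,0.4,54,-322,-1,0,0,1.538,0.4,54,-322,-1,0,0,1.538,0.4,54,-322,-1,0,0,1.538,0.4,54,-322,-1,0,0,1.538,0.4,54,-322,-1,0,0,1.538,0.4],
)

```text
time: 21.68
tcp_pos: [0.5014, -0.2408, 0.1878]
orientation: [-2.186, -2.255, 0.001]
ft_force: [0.2, 0.1, -0.1]
gripper_width: 0.699
```

Call:
arm_command(
  rows=[0,0,0,0,0,0,0.4,0,0,0,0,0,0,0.4],
)

```text
time: 21.92
tcp_pos: [0.5018, -0.2404, 0.1884]
orientation: [-2.173, -2.268, 0.001]
ft_force: [-0.4, 0.1, 0.2]
gripper_width: 0.701
```

Run:
```python
from h import *
from station import *
for n in("top","side",):
    d=snapshot(n);np.savez(f"{n}6.npz",**d)
    r,c=(150,190) if n=="side" else (155,185)
    im=d["color"][r:r+140,c:c+220,::-1] if n=="top" else d["color"][150:290,190:410,::-1]
    cv2.imwrite(f"pics/{n}6.png",cv2.resize(im,None,fx=10/3,fy=10/3,interpolation=cv2.INTER_CUBIC))
rows([(.503,-.240,.19,0,.4),(.503,-.240,.036,0,.4)])
```

```text
t 22.025 tcp [ 0.5019 -0.2406  0.1887] phi 2.342228812896091 j [-0.0833  0.4207  0.5979  1.853  -0.2856  0.9544  0.682 ] F [-0.2306 -0.1973 -0.5143] w 59.58390688877882
0.6, 1.1, -1.3, -0.0, -0.0, 0.041, 0.4,
0.5, 1.2, 152.7, -0.0, -0.0, 0.041, 0.4,
```

View pics/side6.png

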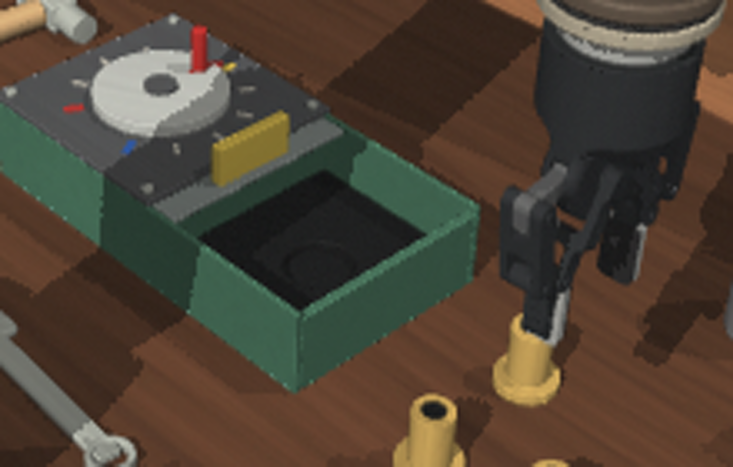

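The hatch is open with the lug at (250,150) hard by the deck, the dial is still on 5, and the pocket shows at (320,262). The bush beside the finger is the neighbour. The target is at the bottom edge (552,462).

Run:
```python
from h import *
f=lambda p,o,k:(np.array(p)+.5)/k-.5+o
print('pocket',back(cam('side6'),f((320,262),(190,150),10/3),.02), S(0,-.0885))
print('lug',back(cam('side6'),f((251,131),(190,150),10/3),.0955), S(0,-.018))
t=np.load('top6.npz')['color']
cv2.imwrite('pics/top6b.png',np.vstack([cv2.resize(t[150:270,180:340,::-1],None,fx=5,fy=5,interpolation=cv2.INTER_CUBIC)]))
```

```text
pocket [0.5689 0.0103 0.02  ] (np.float64(0.5644338597226233), np.float64(0.007537211641974434))
lug [0.5668 0.0776 0.0955] (np.float64(0.5664780731639233), np.float64(0.07800756846955412))
```

Call:
arm_command(
  rows=[1,1,0,0,0,0.04,0.4,1,1,50,0,0,0.04,0.4,1,1,95,0,0,0.04,0.4,1,1,125,0,0,0.04,0.4,1,1,145,0,0,0.04,0.4,1,1,152,0,0,0.04,0.4,1,1,152,0,0,0.04,0.4,1,1,152,0,0,0.04,0.4],
)

```text
time: 23.02
tcp_pos: [0.5035, -0.24, 0.0378]
orientation: [2.223, 2.218, 0.001]
ft_force: [-0.2, 0.0, 0.3]
gripper_width: 0.698
```

Call:
arm_command(
  rows=[0,0,0,0,0,0,0,0,0,0,0,0,0,-0.3,0,0,0,0,0,0,-0.6,0,0,0,0,0,0,-1,0,0,0,0,0,0,-1,0,0,0,0,0,0,-1],
)

```text
time: 23.78
tcp_pos: [0.5032, -0.2397, 0.0376]
orientation: [2.223, 2.219, 0.001]
ft_force: [-1.0, 1.2, 6.0]
gripper_width: 0.302
```

Run:
```python
from h import *
rows([])
```

```text
t 23.775 tcp [ 0.5032 -0.2397  0.0376] phi -0.11888414797866047 j [ 0.0189  0.6285  0.4711  1.9711 -0.4595  0.6467  0.7835] F [-1.0321  1.2147  5.9842] w 25.694756976754967
```

Run:
```python
from h import *
t=np.load('top6.npz')['color'][170:242,266:328,::-1];s=np.load('side6.npz')['color'][198:246,250:318,::-1]
b=lambda i:cv2.resize((255*np.clip((i.astype(float)/255-.02)/.25,0,1)**.6).astype(np.uint8),None,fx=6,fy=6,interpolation=cv2.INTER_CUBIC)
c=np.zeros((432,372+408,3),np.uint8);c[:,:372]=b(t);c[:288,372:]=b(s);cv2.imwrite('pics/pk.png',c)
```

```text
(no output)
```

View pics/pk.png

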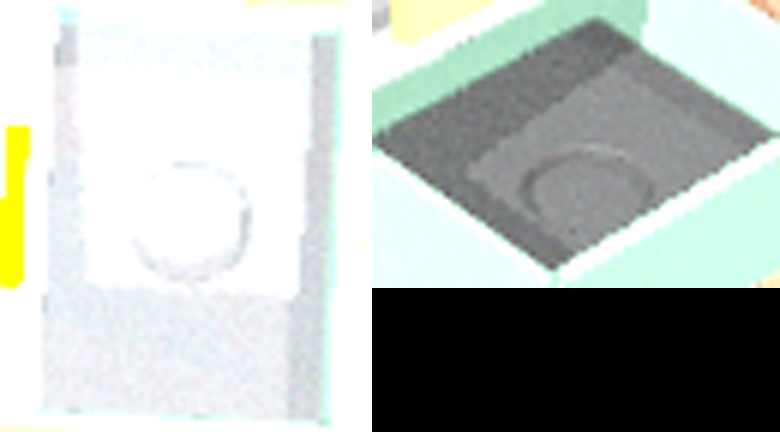

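Run:
```python
from h import *
f=lambda p,o:(np.array(p)+.5)/6-.5+o
print(back(cam('top6'),f((191.5,222),(266,170)),.02),back(cam('side6'),f((214.5,191),(250,198)),.02),S(0,-.0885))
rows([(.503,-.240,.16,0,-1)])
```

```text
[0.5651 0.0078 0.02  ] [0.5654 0.0079 0.02  ] (np.float64(0.5644338597226233), np.float64(0.007537211641974434))
t 23.775 tcp [ 0.5032 -0.2397  0.0376] phi -0.11888414797866047 j [ 0.0189  0.6285  0.4711  1.9711 -0.4595  0.6467  0.7835] F [-1.0321  1.2147  5.9842] w 25.694756976754967
-0.3, -0.1, -122.4, 0.001, -0.0, -0.002, -1,
```

Call:
arm_command(
  rows=[0,0,-20,0,0,0,-1,0,0,-60,0,0,0,-1,0,0,-100,0,0,0,-1,0,0,-120,0,0,0,-1,0,0,-120,0,0,0,-1],
)

```text
time: 24.4
tcp_pos: [0.5037, -0.24, 0.1582]
orientation: [2.222, 2.218, 0.003]
ft_force: [0.0, -0.3, -1.0]
gripper_width: 0.295
```

Run:
```python
from h import *
rows([(.565,.008,.16,0,-1),(.565,.008,.06,0,-1)])
```

```text
t 24.4 tcp [ 0.5037 -0.24    0.1582] phi -0.11331407518136276 j [-0.0787  0.4617  0.5956  1.8854 -0.3286  0.8897  0.6754] F [ 0.0041 -0.3477 -0.9552] w 25.089356380714033
248.1, 60.9, -1.8, 0.003, 0.001, -0.002, -1,
248.1, 60.6, 98.2, 0.003, 0.001, -0.002, -1,
```

Call:
arm_command(
  rows=[40,10,-2,0,0,0,-1,80,20,-2,0,0,0,-1,125,30,-2,0,0,0,-1,170,41,-2,0,0,0,-1,210,51,-2,0,0,0,-1,238,59,-2,0,0,0,-1,248,61,-2,0,0,0,-1,248,61,-2,0,0,0,-1],
)

```text
time: 25.4
tcp_pos: [0.5639, 0.008, 0.1581]
orientation: [-2.223, -2.219, 0.002]
ft_force: [-1.2, -1.2, -1.4]
gripper_width: 0.304
```

Call:
arm_command(
  rows=[0,0,0,0,0,0,-1,0,0,0,0,0,0,-1],
)

```text
time: 25.65
tcp_pos: [0.5642, 0.0067, 0.159]
orientation: [2.226, 2.217, -0.0]
ft_force: [-0.1, -0.0, -1.6]
gripper_width: 0.304
```

Run:
```python
from h import *
from station import *
s=read_state()
d=snapshot("side");np.savez("side7.npz",**d);np.savez("top7.npz",**snapshot("top"))
im=d["color"].astype(int);m=(im[...,0]>90)&(im[...,0]-im[...,2]>60)&(im[...,1]-im[...,2]>35)
n,l,st,ce=cv2.connectedComponentsWithStats(m.astype(np.uint8))
for i in range(1,n):
    if st[i,4]>60:print(st[i],ce[i])
c=cam('side7');t=s["tcp_pos"]
th=np.linspace(0,2*np.pi,60)
b=t+np.array([0,0,-.0376])
circ=np.c_[b[0]+.022*np.cos(th),b[1]+.022*np.sin(th),0*th+b[2]];q=np.vstack([proj(c,circ),proj(c,circ+[0,0,.008])])
print('pred flange bbox',q.min(0),q.max(0))
rows([(.5652,.0078,.16,0,-1),(.5652,.0078,.054,0,-1),(.5652,.0078,.0485,0,-1)])
```

```text
[ 119    0  151   82 3065] [201.0936  36.4144]
[194   0  20  10  70] [203.8571   3.6857]
[208   0  26  10  96] [221.0521   3.7917]
[338   0  24   9  74] [350.3243   3.2162]
[335   4  26  12 133] [347.1128   9.9323]
[223  11  35  11 148] [239.9459  15.7095]
[332  19  27  12  93] [343.5054  24.9892]
[135  33 133  71 773] [202.5459  69.2549]
[317  38  40  17 273] [339.2161  46.0916]
[ 315   62  245  116 2703] [452.626  118.3578]
[315  75  28  13  99] [326.3333  80.9192]
[ 314   87  246  123 3835] [460.2868 153.1239]
[410  88  36  16  78] [427.1154  95.8846]
[380 101  83  35 373] [417.8311 117.5576]
[310 114  24  22 155] [321.4   124.071]
[123 150  80  36 589] [161.8132 166.6469]
[ 397  157  163   83 1275] [481.0486 198.4227]
[278 174  20  25 250] [288.356 189.364]
[408 180  28  18  86] [421.9767 188.7791]
[254 183  23  23 297] [264.7239 193.7306]
[473 207  40  22  85] [496.     219.3529]
[479 206  55  24  98] [507.6837 218.9694]
[537 242  23  17  77] [548.4286 250.8701]
[338 244  20  28 387] [347.8269 259.2041]
[308 268  22  30 435] [318.4713 284.7724]
[278 292  22  32 472] [288.3114 309.4068]
pred flange bbox [276.5863 184.5067] [297.2036 199.3659]
t 25.75 tcp [0.5644 0.0073 0.1591] phi -0.19731805148183856 j [-0.5222  0.4695  0.581   1.8657 -0.3223  0.9005  0.2086] F [ 0.1429 -0.3763 -1.9261] w 25.45403917944452
0.5, 0.8, -0.9, 0.0, 0.0, -0.003, -1,
0.5, 0.8, 105.1, 0.0, 0.0, -0.003, -1,
0.5, 0.8, 110.6, 0.0, 0.0, -0.003, -1,
```

The grasp offset checks within about 1 mm (flange box 278–298 against a predicted 276.6–297.2), so I lower the bush.

Call:
arm_command(
  rows=[1,0.8,25,0,0,0,-1,1,0.8,55,0,0,0,-1,1,0.8,78,0,0,0,-1,1,0.8,90,0,0,0,-1,1,0.8,95,0,0,0,-1,1,0.8,97,0,0,0,-1,1,0.8,97,0,0,0,-1,1,0.8,97,0,0,0,-1],
)

```text
time: 26.75
tcp_pos: [0.5656, 0.0093, 0.0625]
orientation: [2.223, 2.219, 0.001]
ft_force: [0.7, -0.6, -1.7]
gripper_width: 0.301
```

Call:
arm_command(
  rows=[0,0,2,0,0,0,-1,0,0,4,0,0,0,-1,0,0,6,0,0,0,-1,0,0,6,0,0,0,-1,0,0,6,0,0,0,-1],
)

```text
time: 27.38
tcp_pos: [0.5653, 0.0092, 0.0559]
orientation: [-2.224, -2.219, 0.0]
ft_force: [-0.2, 0.9, -1.7]
gripper_width: 0.3
```

Call:
arm_command(
  rows=[-0.5,0,2,0,0,0,-1,-0.5,0,3.5,0,0,0,-1,-0.5,0,5,0,0,0,-1,-0.5,0,5,0,0,0,-1],
)

```text
time: 27.88
tcp_pos: [0.5651, 0.0087, 0.0508]
orientation: [-2.224, -2.219, 0.0]
ft_force: [-0.0, 0.4, -2.2]
gripper_width: 0.298
```

Call:
arm_command(
  rows=[0,0,0.7,0,0,0,-1,0,0,1.4,0,0,0,-1,0,0,1.4,0,0,0,-1],
)

```text
time: 28.25
tcp_pos: [0.5653, 0.0087, 0.0496]
orientation: [2.224, 2.219, 0.0]
ft_force: [0.2, -0.3, -0.3]
gripper_width: 0.305
```

Call:
arm_command(
  rows=[0,0,0.5,0,0,0,-1,0,0,0.8,0,0,0,-1,0,0,0.8,0,0,0,-1],
)

```text
time: 28.62
tcp_pos: [0.5653, 0.0087, 0.0496]
orientation: [-2.224, -2.219, -0.001]
ft_force: [-3.9, -0.0, 10.7]
gripper_width: 0.294
```

It is seated: 10.7 N up at TCP z 0.0496, exactly the pocket-bottom height. I release and retreat.

Call:
arm_command(
  rows=[0,0,-0.5,0,0,0,-1,0,0,-0.5,0,0,0,-0.3,0,0,-0.5,0,0,0,0,0,0,-0.5,0,0,0,0.1,0,0,-0.5,0,0,0,0.1],
)

```text
time: 29.25
tcp_pos: [0.5652, 0.0086, 0.0492]
orientation: [-2.224, -2.219, 0.0]
ft_force: [-0.1, -1.0, -0.2]
gripper_width: 0.55
```

Call:
arm_command(
  rows=[0,0,-15,0,0,0,0.1,0,0,-50,0,0,0,0.1,0,0,-100,0,0,0,0.1,0,0,-140,0,0,0,0.1,-120,-60,-160,0,0,0,0.1,-200,-120,-160,0,0,0,0.1,-240,-150,-160,0,0,0,0.1,-240,-150,-160,0,0,0,0.1],
)

```text
time: 30.25
tcp_pos: [0.4327, -0.2042, 0.209]
orientation: [2.223, 2.218, 0.002]
ft_force: [1.4, -1.5, 0.6]
gripper_width: 0.551
```

Run:
```python
from h import *
from station import *
s=read_state();print(s["time"],s["tcp_pos"],s["ft_force"])
d=snapshot("side");np.savez("side8.npz",**d);t=snapshot("top");np.savez("top8.npz",**t)
a=d["color"][60:360,160:460,::-1];b=t["color"][100:290,90:470,::-1]
c=np.zeros((600,800,3),np.uint8);c[:400,:400]=cv2.resize(a,(400,400));c[:400,400:]=cv2.resize(t["color"][160:250,185:275+0,::-1],(400,400),interpolation=cv2.INTER_CUBIC)
c[400:,:400]=cv2.resize(b,(400,200));c[400:,400:]=cv2.resize(d["color"][195:255,230:350,::-1],(400,200),interpolation=cv2.INTER_CUBIC)
c[:400,400:]=cv2.resize(t["color"][165:255,240:330,::-1],(400,400),interpolation=cv2.INTER_CUBIC)
cv2.imwrite("pics/fin.png",c)
```

```text
30.25 [ 0.4327 -0.2042  0.209 ] [ 1.4137 -1.4898  0.5778]
```

View pics/fin.png

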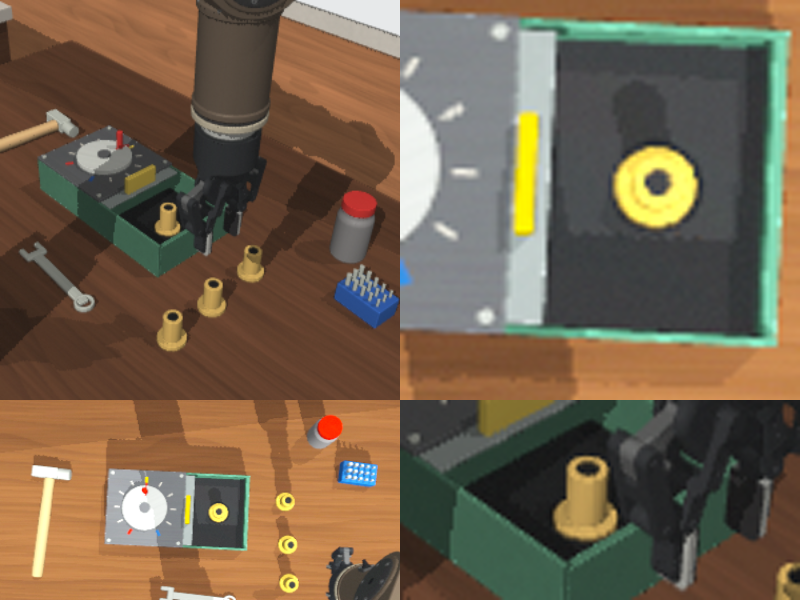

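The bush stands upright in the pocket (top inset 657,185), the lug is hard by the deck edge, the pin points at yellow 5, and the bystanders are untouched. I let the arm settle and hand in.

Call:
arm_command(
  rows=[0,0,0,0,0,0,0.1,0,0,0,0,0,0,0.1,0,0,0,0,0,0,0.1,0,0,0,0,0,0,0.1],
)

```text
time: 30.85
tcp_pos: [0.4343, -0.2019, 0.2076]
orientation: [-2.222, -2.221, 0.0]
ft_force: [0.1, -0.1, -0.2]
gripper_width: 0.551
```

```bash
python3 -c "
from station import *
s=read_state();print(s['time'],s['tcp_pos'],s['ft_force']);print(close_job())"
```

```text
30.85 [ 0.43433734 -0.20189615  0.20763436] [ 0.06419778 -0.12146945 -0.22461396]
the job is handed in; nothing more can be done
None
```

I finished the job and handed it in at 30.9 s. The dial was turned right to 8, left to 2 and right to 5, each held for over half a second. I then slid the hatch to its stop, which I felt at about 11 N. The right-most bush went into the pocket, pressed home with about 11 N at exactly the pocket-bottom height, and was released.

**Last checks:** the final pictures show the dial on 5, the hatch open, and the bush upright in the pocket. The hammer, spanner, drill box and jar look undisturbed, and the robot is clear of everything.

**Disagreements:**
- **Dial at 8:** the side camera read about 8.08 where the arm position gave about 8.0. That is a difference of 2 to 3 degrees, which is about the reading error.
- **Pocket position:** my first rough reading of the pocket was about 5 mm off. A closer crop from both cameras matched the model to within 1 mm.

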